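# Open the leaning plant-feed crock and put its measuring cup back inside

### The arm

A 6-joint arm with a two-finger parallel gripper is mounted at the origin on the work surface. World frame = base frame: x ahead of the robot, y to its left, z up, the work surface at z = 0. Lengths are in m, angles in rad, forces in N, time in s.
With the tool pointing down it reaches from about 0.4 to 0.825 m from the base axis. Payload 7 kg.
Tool frame: the origin (TCP) lies at the very end of the fingers, on their centre line; the grasp point (between the pads) lies 19 mm behind it; z points along the fingers, x is the direction in which the jaws open and shut, and the axes are right-handed (so a half turn about z gives the same grasp; the last joint's range is limited). The gripper opens to 88 mm and grips with 3 to 60 N. Pads are 19 mm wide; open, the fingers measure 130 mm over their backs; the gripper's body (78 mm by 193 mm) begins 47 mm behind the grasp point.
Start: joints at [-1.055, 0.359, 0.012, 0, -1.224, -0.288], TCP at [0.152, -0.658, 0.227] pointing down, gripper open.
Joint ranges: [-3.07, 3.07], [-1.43, 2.12], [-1.02, 1.25], [-3.03, 1.67], [-3.05, -0], [-3.03, 3.03]. Speed limits (rad/s): [2.39, 2.39, 3.01, 3.14, 3.14, 3.14].

### API

Orientations are given as [roll, pitch, yaw] about the fixed x, y, z axes, in that order (R = Rz(yaw) Ry(pitch) Rx(roll)).
In Python, from station import telemetry, grab_frame, arm, regions_of, pinpoint gives the robot as it stands. The module is installed in compiled form; this text tells all that it offers.
- The arm moves only by the shell command python3 -m inch 'ROWS' [FORCE]. ROWS is text: rows parted by semicolons, each of 7 numbers parted by spaces: the opening, from 0 (shut) to 1 (fully open), then the shift along the world's x, y, z in cm, then the turn, a rotation vector about the world's x, y, z in degrees. A call has 1 to 12 rows; each row is the pose to reach, as a shift and turn from the pose measured when the call began; what a row does not reach only later rows make up. A row lasts 1/8 s, in which the tool goes at most 62.5 mm and 10.7 degrees, less where a joint would pass 70% of its speed; a pose out of reach is approached as far as the arm can. A call with a gripper value outside its range is refused whole. The fingers move at their own pace and stop on an object; FORCE is the grip in N (left out, the last holds). Time passes only in rows, so rows that repeat a pose let the fingers close. It gives the time, the measured TCP pose, the force and the opening at its end, in the units of the state.
- telemetry.get_state(): the state, without advancing time (a new reading comes with each control period).
- grab_frame(name): name is "scene" or "top"; returns a dict with "pixels" (420x560x3 uint8, red, green, blue), "fx", "fy", "cx", "cy" (pixels), "R" (3x3) and "t" (3): a world point X has camera coordinates R X + t. Camera axes: x right, y down, z forward; pixel columns grow to the right and rows downward; lengths in m; the calibration is good to about 2 mm. A picture is of the moment at which its call begins. There is no depth.
- arm.job_done(): hands the job in, once; it reports no verdict.
Trained networks look in the newest picture that a camera, given by its name, has taken for a name from the list of things; names that differ only in an ending like _2 or _b are one class to them, and where a whole thing is asked for, a point or a joint stands for the part that bears it (a point fixed in the world has none). Each returns a list of dicts, best first, with "p" (0 to 1); they miss things now and then, are a little off and sometimes report something else, mostly with a low value. They report only what shows in the picture. A call takes as long as a camera call. They do not tell look-alikes from the thing itself.
- regions_of(camera, name): "pixels" (420x560 bool, what is visible of it) and "bbox" ([left, top, right, bottom] in pixels, round what is visible of it).
- pinpoint(camera, name): "location" ([column, row] in pixels: a listed point, or the origin of a listed thing).
The state is a dict: "t": time; "q": joint angles; "qd": joint speeds; "joint_efforts": joint torques, N m; "eef_pos": TCP position; "ee_rot": TCP orientation; "force": force on the tool from outside, world axes, zero at the start; "moment": the same for the moment, N m; "width": finger opening in m.
Only numpy, scipy, OpenCV 4.12 (cv2) and the standard library are available. Lean on these libraries where they do the work, as an engineer would, in place of code of your own. Each camera call takes 0.05 s, during which the arm holds its last target. There are 200 camera calls.

### The job

Lift the wooden lid off the leaning white crock by its knob and lay it flat, knob up, in the middle of the round cork mat, letting it down without dropping it. Then lower the small steel cup into the open crock and let go of it only once it stands on the plate inside, base down; do not drop it in or press it down hard. Leave the other things on the bench where they are.

Things in the scene. Friction and masses are not known exactly. Their poses are not given: they have to be found in the camera images.
- crock: White ceramic crock, round, fixed in a wooden stand, its axis leaning 30 degrees from vertical, mouth towards the robot's side. Outer diameter 160, height 110, wall 5 (mouth 150 across), bottom 6 thick. Origin: centre of its underside, 85 above the bench; z runs along its leaning axis out of the mouth, y is level, -x is the downhill side. See crock_mouth for the inside.
- crock_mouth (a point): Centre of the crock's mouth, 110 from the crock's origin along its z, same axes. Inside lies a round drip plate, stiffly held, 132 across, parallel to the bottom, its upper face 74 to 99 below this point along z. That depth changes from start to start and is not measured: feel for it slowly, the plate is hard. A released cup may slide on the plate down to the wall.
- lid: Loose wooden lid, 220 to 350 g: a disc 168 across, 12 thick, with a plug below it, 143 across, 10 deep, loose in the crock's mouth (3.5 play all round); the disc rests on the rim. Origin: centre of the plug's underside; z is its axis, towards the knob. Seated, its origin is 100 from the crock's origin along the crock's z. On a flat surface it stands on the plug.
- lid_knob: The round wooden knob on top of the lid, part of it. Origin: centre of the knob's foot on the lid's upper face (22 from the lid's origin along z); z is the axis. A stem 20 across and 14 high carries a cylindrical head 32 across from 14 to 38 above the foot.
- mat: Round cork mat, 200 across and 10 thick, fixed flat on the bench. Origin: centre of its underside, on the bench; its upper face is 10 above.
- cup: Small open steel measuring cup, 70 to 130 g, straight round, 54 across, 60 tall, wall 3, standing mouth up on the bench. Origin: centre of its underside; z up its axis.
- tape_roll: Bystander: roll of yellow tape lying flat, 90 across, 45 high. Origin: centre of its underside.
- seed_jar: Bystander: small amber glass jar, 54 across, 85 high. Origin: centre of its underside.
- small_pot: Bystander: small empty terracotta pot, 72 across, 60 high. Origin: centre of its underside.
- pot_brush: Bystander: brush lying on the bench. Origin: on the bench, near its middle.
- saucer: Bystander: terracotta saucer, 120 across, 20 high. Origin: centre of its underside.
- dibber: Bystander: slim hand tool lying on the bench. Origin: on the bench, near its middle.
Mind the look-alikes: they are no part of the job. What is shaped like the cup but yellow is not meant.

How it is judged:
On the way, in this order (a step that is already met when the one before it is completed fails the run):
1. the lid is lifted clear of the crock, held by its knob (distance between lid and crock above 0.135 m and contact force between the fingers and lid_knob above 1 N), for 0.1 s.
2. the lid lies flat, knob up, within 30 mm of the middle of the cork mat, let go (horizontal distance between lid and mat below 0.03 m and height (world z) of lid below 0.016 m and z of lid_knob in the frame of mat above 0.026 m and angle between lid's own z axis and vertical below 0.1 rad and contact force between the fingers and lid below 0.05 N), for 0.2 s.
At the end, for the whole second after the job is handed in: The lid lies flat (within 0.1 rad), knob up, on the cork mat, its centre within 30 mm of the mat's; the cup stands base down on the plate inside the crock, its axis within 0.25 rad of the crock's; both at rest (horizontal distance between lid and mat below 0.03 m and height (world z) of lid below 0.016 m and angle between lid's own z axis and vertical below 0.1 rad and z of cup in the frame of crock between 0.006 and 0.042 m and distance between cup and crock below 0.075 m and angle between the z axis of cup and the z axis of crock, either way round below 0.25 rad and height (world z) of cup above 0.05 m and angle between cup's own z axis and vertical below 1 rad and linear speed of each of cup, lid below 0.03 m/s); the robot touches nothing.
It fails at once if the lid is let go while more than 20 mm above the mat's top and away from the crock (contact force between the fingers and lid below 0.02 N and distance between lid and crock above 0.135 m and height (world z) of lid above 0.03 m).
It fails at once if the cup is dropped into the crock (moves there faster than 0.28 m/s with the fingers off it) (contact force between the fingers and cup below 0.02 N and distance between cup and crock below 0.14 m and linear speed of cup above 0.28 m/s).
It fails at once if the cup, held, is pressed hard into the crock (over 40 N) (contact force between the fingers and cup above 5 N and contact force between cup and crock above 40 N).
It fails at once if a bystander is moved by more than 30 mm (distance of any of tape_roll, seed_jar, small_pot, pot_brush, saucer, dibber from where it was at the start of the episode above 0.03 m).
It also fails if it takes over 67 s, if anything falls off the work surface, if the arm or the gripper's body presses on something with over 40 N, if the wrist force passes 120 N, or if a joint passes its speed limit or range.

## Working session

There is one attempt and no reset: what is moved stays moved. The work goes in short steps, Python scripts to look and compute and a shell command to move; the robot and the scene stay as the last step left them, time stands still between calls to the robot, and variables do not carry over. Pictures are saved under pics/ and viewed, about 8 in all and at most 12, crops included, and the job is handed in when it is done.

```bash
mkdir -p pics; cat > h.py <<'E'
import numpy as np, cv2
from station import telemetry, grab_frame, arm, regions_of, pinpoint
def save(f,n): cv2.imwrite('pics/'+n+'.png', f['pixels'][:,:,::-1])
def ray(f,px):
    d=np.array([(px[0]-f['cx'])/f['fx'],(px[1]-f['cy'])/f['fy'],1.]); R=np.array(f['R']);t=np.array(f['t'])
    return -R.T@t, R.T@d
def onz(f,px,z):
    c,d=ray(f,px); return c+d*(z-c[2])/d[2]
def proj(f,X):
    p=np.array(f['R'])@np.array(X)+np.array(f['t']); return np.array([f['fx']*p[0]/p[2]+f['cx'],f['fy']*p[1]/p[2]+f['cy']])
def tri(f1,p1,f2,p2):
    A=np.zeros((3,3));b=np.zeros(3)
    for f,p in((f1,p1),(f2,p2)):
        c,d=ray(f,p);d=d/np.linalg.norm(d);P=np.eye(3)-np.outer(d,d);A+=P;b+=P@c
    return np.linalg.solve(A,b)
E
python3 - <<'E'
from h import *
fs={}
for n in('scene','top'):
    f=fs[n]=grab_frame(n); save(f,n+'0')
    print(n,'cam',ray(f,(0,0))[0].round(3))
    for o in('crock','crock_mouth','lid','lid_knob','mat','cup','tape_roll','seed_jar','small_pot','pot_brush','saucer','dibber'):
        for r in pinpoint(n,o)[:3]: 
            if r['p']>.2: print(o,round(r['p'],2),np.round(r['location'],1),onz(f,r['location'],0).round(3))
print(telemetry.get_state())
E
```

```text
scene cam [1.373 0.97  1.376]
crock 0.84 [309.3 280.4] [0.592 0.201 0.   ]
crock 0.25 [321.8 245.3] [0.456 0.118 0.   ]
crock_mouth 0.29 [370.1 330. ] [0.583 0.455 0.   ]
lid 0.79 [321.3 250.2] [0.473 0.133 0.   ]
lid_knob 0.72 [264.4 247.9] [ 0.612 -0.001 -0.   ]
lid_knob 0.69 [321.5 245.3] [0.457 0.117 0.   ]
mat 0.76 [225.6 215.5] [ 0.618 -0.214  0.   ]
cup 0.59 [324.6 215.7] [0.349 0.021 0.   ]
tape_roll 0.79 [264.1 244.5] [ 0.603 -0.014  0.   ]
tape_roll 0.56 [326.8 246.8] [0.448 0.134 0.   ]
seed_jar 0.61 [233.  271.3] [0.754 0.01  0.   ]
seed_jar 0.4 [292.3 221.1] [ 0.455 -0.035  0.   ]
small_pot 0.75 [232.7 164.9] [ 0.424 -0.427  0.   ]
pot_brush 0.61 [400.  288.9] [0.399 0.414 0.   ]
saucer 0.87 [368.7 327.1] [0.579 0.445 0.   ]
dibber 0.77 [185.4 180.3] [ 0.619 -0.473  0.   ]
top cam [0.423 0.027 1.202]
crock_mouth 0.72 [147.4 262.2] [0.397 0.423 0.   ]
lid 0.68 [199.4 192.4] [0.608 0.28  0.   ]
lid_knob 0.68 [204.1 191.7] [0.61  0.266 0.   ]
mat 0.79 [368.7 195.2] [ 0.611 -0.226  0.   ]
cup 0.7 [290.1 286.4] [0.337 0.003 0.   ]
tape_roll 0.87 [295.6 194. ] [ 0.609 -0.007  
[... 309 characters left out ...]
370.3 194.5] [ 0.613 -0.23   0.   ]
{'t': 1.3, 'q': array([-1.05489083e+00,  3.58611713e-01,  1.18788808e-02,  1.79914059e-05,
       -1.22411304e+00, -2.88106459e-01]), 'qd': array([-1.63679963e-03,  1.12826675e-03,  5.87883268e-04, -4.52355494e-05,
       -8.28030786e-04,  3.50061310e-04]), 'joint_efforts': array([ 3.69375521e-04, -5.82386827e+01,  2.93309087e+01,  7.00253606e+00,
        1.25736510e-02,  1.61308083e-05]), 'eef_pos': array([ 0.15240626, -0.65753396,  0.2265477 ]), 'ee_rot': array([-3.14156235e+00, -4.26923600e-05,  1.79860148e+00]), 'force': array([-0.54650997, -0.29204832, -0.18643924]), 'moment': array([-0.04950527, -0.00337184, -0.03727718]), 'width': 0.087659725168321}
```

View pics/scene0.png

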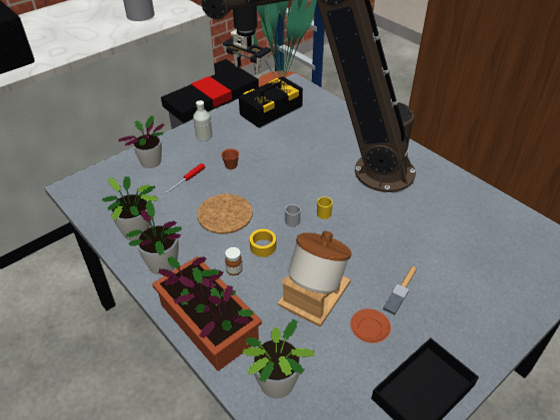

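View pics/top0.png

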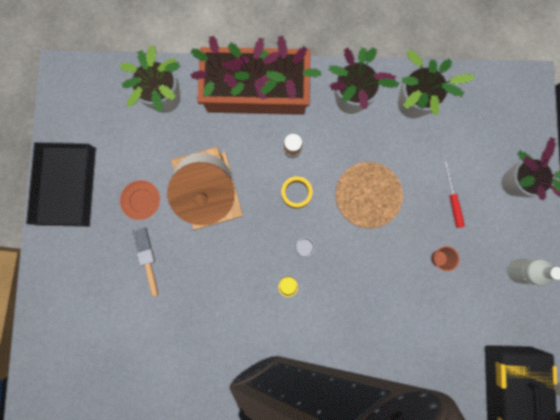

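Scene view: lidded crock at (320,262) with its knob at (326,238), mat (225,213), steel cup (293,215), yellow look-alike (325,207). Top view: lid (201,192), knob (201,200), mat (369,195), steel cup (304,247). I'll fit models to the masks.

```bash
cat >> h.py <<'E'
from scipy.optimize import minimize
from scipy.spatial.transform import Rotation as Ro
def cylmask(f,T,parts):
    m=np.zeros((420,560),np.uint8); a=np.linspace(0,2*np.pi,60)
    for r,z0,z1 in parts:
        P=np.array([[r*np.cos(x),r*np.sin(x),z] for z in(z0,z1) for x in a])@T[0].T+T[1]
        q=np.array([proj(f,p) for p in P]); h=cv2.convexHull((q*16).astype(np.float32)).astype(np.int32)
        cv2.fillConvexPoly(m,h,1,shift=4)
    return m.astype(float)
def crockT(v): # v=x,y,yaw  (yaw = heading of crock x axis); z leans to -x
    R=Ro.from_euler('z',v[2]).as_matrix()@Ro.from_euler('y',-np.pi/6).as_matrix()
    return R,np.array([v[0],v[1],.085])
def fit(fm,Tof,parts,v0,step):
    def cost(v):
        c=0
        for f,m in fm:
            g=cv2.GaussianBlur(cylmask(f,Tof(v),parts),(0,0),1.5); c+=((g-cv2.GaussianBlur(m.astype(float),(0,0),1.5))**2).sum()/m.sum()
        return c
    s=np.vstack([v0]+[np.array(v0)+np.eye(len(v0))[i]*step[i] for i in range(len(v0))])
    r=minimize(cost,v0,method='Nelder-Mead',options=dict(initial_simplex=s,xatol=1e-4,fatol=1e-5)); return r.x,r.fun
def best(n,o,px):
    L=[r for r in regions_of(n,o) if np.hypot((r['bbox'][0]+r['bbox'][2])/2-px[0],(r['bbox'][1]+r['bbox'][3])/2-px[1])<18]
    if not L: print('none',n,o); return None
    print(n,o,round(L[0]['p'],2),np.round(L[0]['bbox']),L[0]['pixels'].sum()); return L[0]['pixels']
LID=[(.084,.010,.022),(.010,.022,.036),(.016,.036,.060)]
E
python3 - <<'E'
from h import *
F={n:grab_frame(n) for n in('scene','top')}
def get(o,ps,pt): return [(F[n],m) for n,p in(('scene',ps),('top',pt)) if (m:=best(n,o,p)) is not None]
flat=lambda v:(np.eye(3),np.array([v[0],v[1],0]))
lid=get('lid',(322,250),(201,192))
lp=[(r,a+.1,b+.1) for r,a,b in LID]
for s in (lid,lid[:1],lid[1:]):
    if s: print('crock',fit(s,crockT,lp,[.6,.22,.2],[.02,.02,.3]))
v,_=fit(lid,crockT,lp,[.6,.22,.2],[.02,.02,.3]); R,t=crockT(v)
print('axis',R[:,2],'mouth',t+.11*R[:,2],'knobfoot',t+.122*R[:,2],'knobhead mid',t+.148*R[:,2])
for z in(.122,.16): print([proj(F[n],t+z*R[:,2]).round(1) for n in F])
cr=get('crock',(318,265),(203,190))
mt=get('mat',(225,213),(369,195))
for s in(mt,mt[:1],mt[1:]): print('mat',fit(s,flat,[(.1,0,.01)],[.6,-.22],[.02,.02]))
cu=get('cup',(293,215),(304,247))
for s in(cu,cu[:1],cu[1:]): 
  if s: print('cup',fit(s,flat,[(.027,0,.06)],[.46,-.03],[.02,.02]))
E
```

```text
scene lid 0.77 [292. 232. 353. 262.] 1146
top lid 0.61 [167. 163. 234. 223.] 3369
crock (array([0.63121599, 0.25519559, 0.32211305]), np.float64(0.018197648623172465))
crock (array([0.63105364, 0.25452557, 0.30944644]), np.float64(0.00995531837014567))
crock (array([0.63253717, 0.24332933, 0.11157279]), np.float64(0.005452888370415808))
axis [-0.4742843  -0.15828582  0.8660254 ] mouth [0.57904471 0.23778415 0.18026279] knobfoot [0.5733533  0.23588472 0.1906551 ] knobhead mid [0.56102191 0.23176929 0.21317176]
[array([324.2, 243.6]), array([201. , 194.4])]
[array([327.7, 231.8]), array([200.4, 199.8])]
scene crock 0.59 [289. 248. 346. 296.] 1807
none top crock
scene mat 0.78 [197. 192. 252. 231.] 1812
top mat 0.7 [338. 163. 400. 228.] 3458
mat (array([ 0.61295331, -0.2257102 ]), np.float64(0.015570345738991022))
mat (array([ 0.61299609, -0.22643178]), np.float64(0.0020971153539143823))
mat (array([ 0.61301  , -0.2253606]), np.float64(0.013153018440557575))
scene cup 0.52 [286. 203. 302. 223.] 318
top cup 0.7 [295. 233. 316. 258.] 298
cup (array([ 0.45292967, -0.03703619]), np.float64(0.03074757715826199))
cup (array([ 0.45197449, -0.03735016]), np.float64(0.01526918698286169))
cup (array([ 0.45303988, -0.03573999]), np.float64(0.01293057788292054))
```

```bash
python3 - <<'E'
from h import *
F={n:grab_frame(n) for n in('scene','top')}
out=[]
for n,(x,y) in dict(scene=(270,220),top=(155,135)).items():
    im=cv2.resize(F[n]['pixels'][y:y+105,x:x+95,::-1].copy(),None,fx=4.2,fy=5*.84,interpolation=cv2.INTER_CUBIC)
    v=[.631,.250,.27];R,t=crockT(v)
    for r,z,c in((.084,.11,(0,255,0)),(.084,.122,(0,255,0)),(.016,.16,(255,255,0)),(.016,.136,(255,255,0)),(.08,0.0,(0,0,255))):
        a=np.linspace(0,2*np.pi,60)
        P=np.array([(proj(F[n],t+R@[r*np.cos(k),r*np.sin(k),z])-[x,y]+.5)*4.2 for k in a]).astype(np.int32)
        cv2.polylines(im,[P],True,c,1)
    out.append(im)
cv2.imwrite('pics/ov.png',np.hstack(out)); print(np.hstack(out).shape)
E
```

```text
(441, 798, 3)
```

View pics/ov.png

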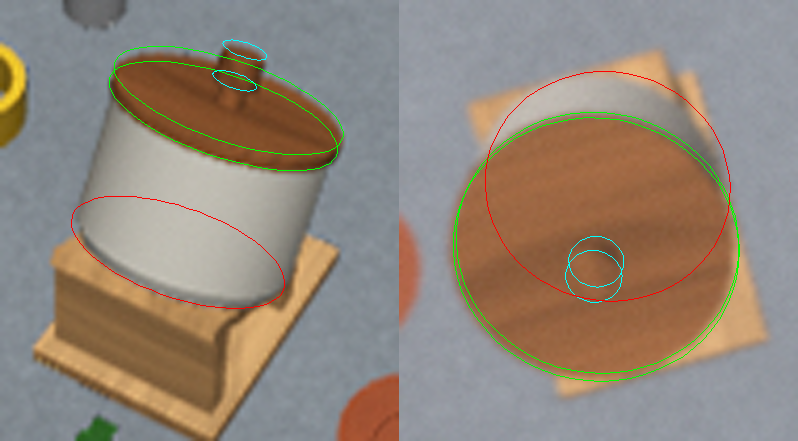

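Overlay agrees within ~1–2 px; the stand's edges give a yaw of ≈0.275. I'll fix the yaw, refit and compute the moves.

```bash
cat >> h.py <<'E'
def tool(R0,yaw,tilt): # tool: z along -axis tilted by tilt toward crock heading; yaw rel. to crock frame of tool x
    return R0@Ro.from_euler('z',yaw).as_matrix()@Ro.from_euler('x',np.pi).as_matrix()
def go(p,R):
    s=telemetry.get_state(); Rc=Ro.from_euler('xyz',s['ee_rot'])
    rv=(Ro.from_matrix(R)*Rc.inv()).as_rotvec(degrees=True)
    d=(np.array(p)-s['eef_pos'])*100
    print('shift',d.round(2),'turn',rv.round(1),'rows~',round(max(np.linalg.norm(d)/6.25,np.linalg.norm(rv)/10.7),1))
E
python3 - <<'E'
from h import *
F={n:grab_frame(n) for n in('scene','top')}
fm=[(F['scene'],best('scene','lid',(322,250))),(F['top'],best('top','lid',(201,192)))]
lp=[(r,a+.1,b+.1) for r,a,b in LID]
for s in(fm,fm[:1],fm[1:]): print(fit(s,lambda v:crockT([v[0],v[1],.275]),lp,[.63,.25],[.02,.02]))
v,_=fit(fm,lambda v:crockT([v[0],v[1],.275]),lp,[.63,.25],[.02,.02])
R,t=crockT([v[0],v[1],.275]); T=tool(R,np.pi,0)
print('axis',R[:,2],'knob tcp',t+.129*R[:,2])
go([.48,.05,.36],T); go(t+(.129+.09)*R[:,2],T)
E
```

```text
scene lid 0.86 [293. 227. 353. 262.] 1101
top lid 0.7 [170. 158. 233. 224.] 3383
(array([0.63259204, 0.25318601]), np.float64(0.024164927950129266))
(array([0.63258093, 0.25386471]), np.float64(0.014871178086528474))
(array([0.63286995, 0.25268152]), np.float64(0.006007271277980309))
axis [-0.4812126  -0.13577347  0.8660254 ] knob tcp [0.57051561 0.23567123 0.19671728]
shift [32.76 70.75 13.34] turn [-17.  -28.8  90.4] rows~ 12.7
shift [37.48 88.1   4.81] turn [-17.  -28.8  90.4] rows~ 15.3
```

```bash
python3 -m inch '1 10 8 10 -4 -7 22; 1 20 20 13 -8 -14 45; 1 27 35 13 -10 -18 60; 1 27 35 13 -10 -18 60; 1 33 71 13 -17 -28.8 90.4; 1 33 71 13 -17 -28.8 90.4; 1 33 71 13 -17 -28.8 90.4; 1 33 71 13 -17 -28.8 90.4; 1 37.5 88.1 8 -17 -28.8 90.4; 1 37.5 88.1 6 -17 -28.8 90.4; 1 37.5 88.1 4.8 -17 -28.8 90.4; 1 37.5 88.1 4.8 -17 -28.8 90.4' 30
python3 - <<'E'
from h import *
R,t=crockT([.6326,.2535,.275]); T=tool(R,np.pi,0)
go(t+(.129+.09)*R[:,2],T); go(t+.129*R[:,2],T)
E
```

```text
t: 3.6
eef_pos: [0.4443, -0.0457, 0.3107]
ee_rot: [3.142, 0.524, -2.868]
force: [1.6, -1.1, -0.3]
width: 0.0874
shift [ 8.29 26.94 -3.6 ] turn [-0.   0.   0.1] rows~ 4.5
shift [ 12.63  28.17 -11.39] turn [-0.   0.   0.1] rows~ 5.3
```

```bash
python3 -m inch '1 8.3 27 -3 0 0 0; 1 8.3 27 -3 0 0 0; 1 8.3 27 -3 0 0 0; 1 8.3 27 -3.6 0 0 0; 1 8.3 27 -3.6 0 0 0; 1 8.3 27 -3.6 0 0 0; 1 8.3 27 -3.6 0 0 0'
python3 - <<'E'
from h import *
R,t=crockT([.6326,.2535,.275]); T=tool(R,np.pi,0)
go(t+(.129)*R[:,2],T)
out=[]
for n,(x,y) in dict(scene=(270,190),top=(140,135)).items():
    f=grab_frame(n); out.append(cv2.resize(f['pixels'][y:y+105,x:x+95,::-1].copy(),None,fx=4.2,fy=4.2,interpolation=cv2.INTER_CUBIC))
cv2.imwrite('pics/pre.png',np.hstack(out))
E
```

```text
t: 4.47
eef_pos: [0.527, 0.224, 0.2744]
ee_rot: [-3.141, 0.524, -2.868]
force: [0.3, 0.6, -0.1]
width: 0.0876
shift [ 4.35  1.19 -7.77] turn [ 0.  -0.   0.1] rows~ 1.4
```

View pics/pre.png

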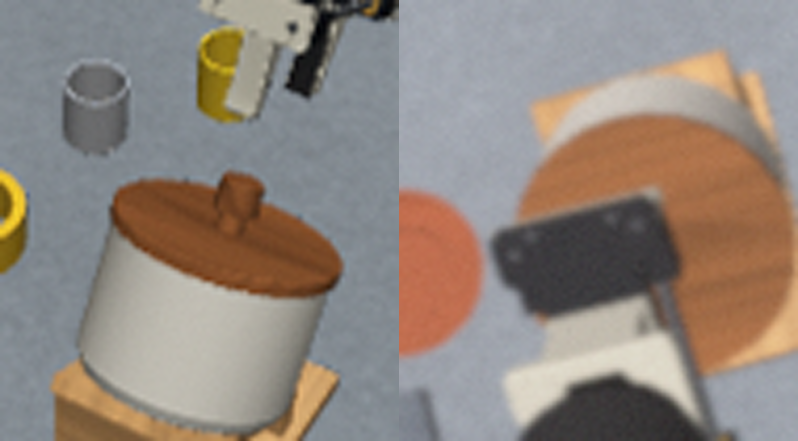

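The open fingers sit over the knob's axis (finger tips at about (245,110) and (300,90) in the left crop, knob at (240,180)). Descending along the axis.

```bash
python3 -m inch '1 2.2 0.6 -3.9 0 0 0; 1 3.5 1 -6.2 0 0 0; 1 4.2 1.15 -7.4 0 0 0; 1 4.2 1.15 -7.4 0 0 0'
python3 -m inch '0.3 0 0 0 0 0 0; 0.3 0 0 0 0 0 0;0.2 0 0 0 0 0 0; 0 0 0 0 0 0 0; 0 0 0 0 0 0 0; 0 0 0 0 0 0 0' 30
```

```text
t: 5.08
eef_pos: [0.5692, 0.2333, 0.2005]
ee_rot: [-3.141, 0.524, -2.87]
force: [0.2, 0.4, 0.6]
width: 0.0876
t: 5.82
eef_pos: [0.5692, 0.2334, 0.2004]
ee_rot: [-3.141, 0.524, -2.87]
force: [-0.3, -0.5, -1.2]
width: 0.0331
```

```bash
python3 -m inch '0 -0.5 -0.14 0.87 0 0 0; 0 -1.2 -0.35 2.2 0 0 0; 0 -2.4 -0.68 4.3 0 0 0; 0 -4.8 -1.36 8.7 0 0 0; 0 -4.8 -1.36 8.7 0 0 0; 0 -4.8 -1.36 8.7 0 0 0' 40
python3 - <<'E'
from h import *
f=grab_frame('scene')
f2=grab_frame('top')
R,t=crockT([.6326,.2535,.275]); s=telemetry.get_state()
m=best('scene','lid',(326,228)); s0=np.array(s['eef_pos']); Rt=Ro.from_euler('xyz',s['ee_rot']).as_matrix()
if m is not None:
    # lid pose rel. to tool: axis = tilt about tool y / x, offset along z
    def T(v):
        A=Rt@Ro.from_euler('x',np.pi).as_matrix()@Ro.from_euler('xy',[v[1],v[2]]).as_matrix()
        g=s0-.019*Rt[:,2]; return A,g-A[:,2]*(.022+v[0])
    print(fit([(f,m)],T,LID,[.026,0,0],[.005,.1,.1]))
out=[f['pixels'][150:255,250:345,::-1],f2['pixels'][135:240,140:235,::-1]]
cv2.imwrite('pics/lift.png',np.hstack([cv2.resize(o,None,fx=4,fy=4) for o in out]))
R2=Ro.from_euler('zyx',[.275+np.pi,0,np.pi]).as_matrix()
go([.613,-.2255,.15],R2)
E
```

```text
t: 6.58
eef_pos: [0.5207, 0.2195, 0.2865]
ee_rot: [-3.141, 0.523, -2.87]
force: [-0.2, -0.3, -3.1]
width: 0.0315
scene lid 0.89 [303. 200. 361. 233.] 1025
(array([ 0.0340794 , -0.03526567, -0.01717864]), np.float64(0.06443452319301383))
shift [  9.21 -44.45 -13.55] turn [  0.2  30.2 -30.6] rows~ 7.6
```

View pics/lift.png

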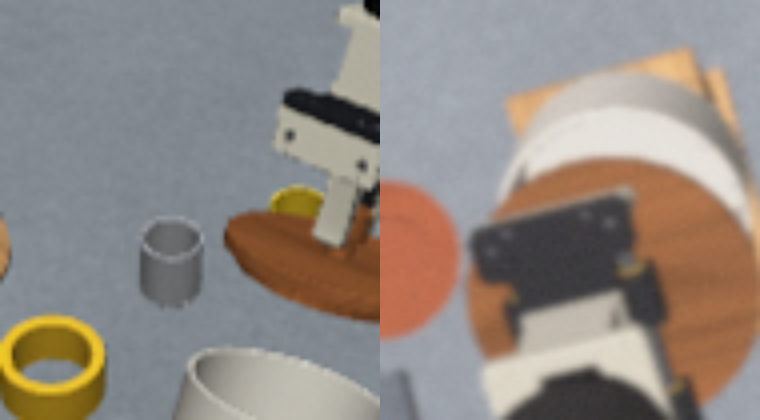

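Lid is held by its knob, clear of the crock (left crop (310,260)). Carrying it to the mat; the level turn is about (-8, 29, 0)°.

```bash
python3 -m inch '0 0 -4 0 -2.2 8 0; 0 3 -10 0 -4.4 16 0; 0 5 -16 0 -6 22 0; 0 7 -25 0 -8 28.9 0; 0 8 -33 0 -8 28.9 0; 0 9.2 -40 -2 -8 28.9 0; 0 9.2 -44.5 -6 -8 28.9 0; 0 9.2 -44.5 -10 -8 28.9 0; 0 9.2 -44.5 -15 -8 28.9 0; 0 9.2 -44.5 -18 -8 28.9 0; 0 9.2 -44.5 -19 -8 28.9 0; 0 9.2 -44.5 -19 -8 28.9 0'
python3 - <<'E'
from h import *
R2=Ro.from_euler('ZYX',[.275+np.pi,0,np.pi]).as_matrix()
go([.613,-.2255,.06],R2)
E
```

```text
t: 8.22
eef_pos: [0.6132, -0.2263, 0.0952]
ee_rot: [-3.14, -0.004, -2.87]
force: [0.6, 0.8, -2.4]
width: 0.0313
shift [-0.02  0.08 -3.52] turn [ 0.2 -0.2  0.2] rows~ 0.6
```

```bash
python3 -m inch '0 0 0 -1.5 0.2 -0.2 0; 0 0 0 -2.8 0.2 -0.2 0; 0 0 0 -3.2 0.2 -0.2 0;0 0 0 -3.2 0.2 -0.2 0'
python3 - <<'E'
from h import *
F={n:grab_frame(n) for n in('scene','top')}
fm=[(F[n],m) for n,p in(('scene',(226,210)),('top',(370,195))) if (m:=best(n,'lid',p)) is not None]
def T(v): return Ro.from_euler('xy',v[3:]).as_matrix(),np.array(v[:3])
for s in (fm,fm[:1]):
  if s: print(fit(s,T,LID,[.613,-.2255,.03,0,0],[.02,.02,.01,.1,.1]))
out=[F['scene']['pixels'][150:255,175:275,::-1],F['top']['pixels'][140:245,320:420,::-1]]
cv2.imwrite('pics/mat.png',np.hstack([cv2.resize(o,None,fx=4,fy=4) for o in out]))
E
```

```text
t: 8.72
eef_pos: [0.6131, -0.2262, 0.063]
ee_rot: [3.141, 0.0, -2.87]
force: [0.1, -0.8, -3.3]
width: 0.031
scene lid 0.97 [200. 188. 249. 224.] 923
top lid 0.68 [346. 178. 396. 220.] 874
(array([ 0.60287431, -0.17472294,  0.0428629 ,  1.18604211,  0.38418196]), np.float64(0.7210712179504373))
(array([ 0.60657084, -0.22189436,  0.01123754,  0.30287522, -0.04446559]), np.float64(0.11962530210227178))
```

View pics/mat.png

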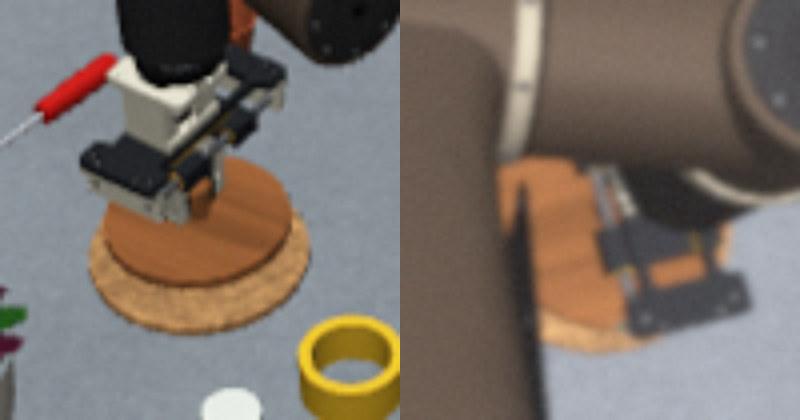

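Lid is level over the mat (fits are unusable because of occlusion, but left crop shows it centred, at (197,220)). Lowering gently.

```bash
python3 -m inch '0 0 0 -0.6 0 0 0; 0 0 0 -1.2 0 0 0; 0 0 0 -1.5 0 0 0; 0 0 0 -1.7 0 0 0; 0 0 0 -1.8 0 0 0; 0 0 0 -1.8 0 0 0'
```

```text
t: 9.68
eef_pos: [0.6136, -0.2264, 0.0459]
ee_rot: [3.142, 0.001, -2.87]
force: [-0.9, -1.0, -2.2]
width: 0.0312
```

```bash
python3 -m inch '0 0 0 -0.1 0 0 0; 0 0 0 -0.2 0 0 0;  0 0 0 -0.2 0 0 0'
```

```text
t: 10.05
eef_pos: [0.614, -0.2262, 0.0445]
ee_rot: [-3.141, 0.002, -2.87]
force: [-1.6, 4.2, 5.8]
width: 0.0311
```

```bash
python3 -m inch '0.1 0 0 0 0 0 0; 0.5 0 0 0 0 0 0; 1 0 0 0 0 0 0; 1 0 0 0 0 0 0; 1 0 0 0 0 0 0; 1 0 0 0 0 0 0'
python3 -m inch '1 0 0 1.5 0 0 0; 1 0 0 5 0 0 0; 1 0 0 10 0 0 0; 1 -3 2 15 0 0 0;1 -6 6 15 0 0 0; 1 -10 10 15 0 0 0; 1 -10 10 15 0 0 0'
python3 - <<'E'
from h import *
F={n:grab_frame(n) for n in('scene','top')}
fm=[(F[n],m) for n,p in(('scene',(226,210)),('top',(370,195))) if (m:=best(n,'lid',p)) is not None]
def T(v): return Ro.from_euler('xy',v[2:]).as_matrix(),np.array([v[0],v[1],.01])
for s in (fm,fm[:1]):
  if s: print(fit(s,T,LID,[.613,-.2255,0,0],[.02,.02,.1,.1]))
Tc=Ro.from_euler('ZYX',[.275+np.pi/2,0,np.pi]).as_matrix()
go([.453,-.0365,.14],Tc)
out=[F['scene']['pixels'][150:255,175:275,::-1],F['top']['pixels'][140:245,320:420,::-1]]
cv2.imwrite('pics/mat2.png',np.hstack([cv2.resize(o,None,fx=4,fy=4) for o in out]))
E
```

```text
t: 10.8
eef_pos: [0.614, -0.2263, 0.0445]
ee_rot: [-3.141, 0.002, -2.87]
force: [-0.1, 0.0, -0.8]
width: 0.0755
t: 11.68
eef_pos: [0.5119, -0.1245, 0.1965]
ee_rot: [-3.142, 0.005, -2.867]
force: [0.6, -0.2, -0.6]
width: 0.0872
scene lid 0.77 [201. 191. 248. 226.] 1212
none top lid
(array([ 0.61222366, -0.22641569,  0.10159417, -0.02627174]), np.float64(0.003704125826408057))
(array([ 0.61222366, -0.22641569,  0.10159417, -0.02627174]), np.float64(0.003704125826408057))
shift [-6.18  9.   -5.53] turn [  0.1   0.2 -89.8] rows~ 8.4
```

View pics/mat2.png

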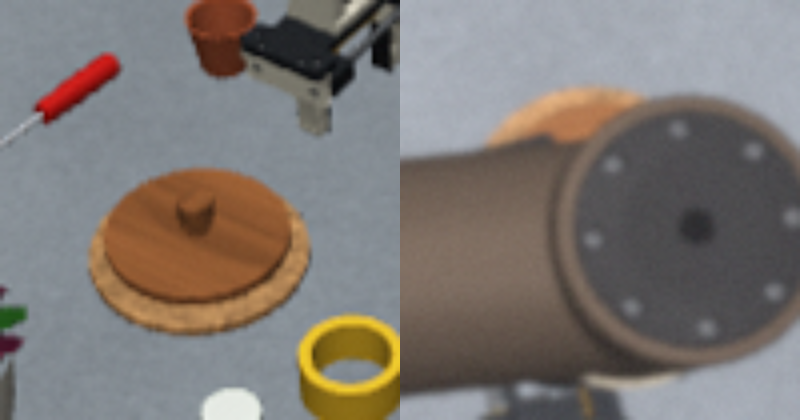

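Lid lies flat, knob up and centred on the mat (left crop (197,235)). Next the steel cup.

```bash
python3 -m inch '1 -2 3 -2 0 0 -10; 1 -4 6 -4 0 0 -20; 1 -6.2 9 -5 0 0 -30; 1 -6.2 9 -5.5 0 0 -40; 1 -6.2 9 -5.5 0 0 -50; 1 -6.2 9 -5.5 0 0 -60; 1 -6.2 9 -5.5 0 0 -70; 1 -6.2 9 -5.5 0 0 -80; 1 -6.2 9 -5.5 0 0 -89.8; 1 -6.2 9 -5.5 0 0 -89.8; 1 -6.2 9 -5.5 0 0 -89.8'
python3 - <<'E'
from h import *
f=grab_frame('scene'); flat=lambda v:(np.eye(3),np.array([v[0],v[1],0]))
m=best('scene','cup',(294,213))
if m is not None: print(fit([(f,m)],flat,[(.027,0,.06)],[.453,-.0365],[.01,.01]))
Tc=Ro.from_euler('ZYX',[.275+np.pi/2,0,np.pi]).as_matrix()
go([.453,-.0365,.039],Tc)
cv2.imwrite('pics/cup.png',cv2.resize(f['pixels'][150:250,240:360,::-1],None,fx=4,fy=4))
E
```

```text
t: 13.25
eef_pos: [0.4531, -0.0368, 0.1401]
ee_rot: [-3.141, 0.004, 1.849]
force: [0.4, -0.5, -0.7]
width: 0.0877
scene cup 0.8 [283. 203. 300. 223.] 298
(array([ 0.4515165 , -0.03705305]), np.float64(0.026361422513733374))
shift [ 1.000e-02  2.000e-02 -1.012e+01] turn [ 0.2  0.  -0.1] rows~ 1.6
```

View pics/cup.png

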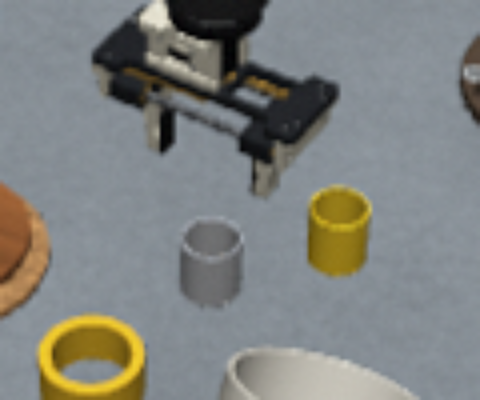

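Fingers (160,145)/(262,188) straddle the steel cup at (211,260); the yellow one (340,230) is off to the side.

```bash
python3 -m inch '1 0 0 -4 0 0 0; 1 0 0 -8 0 0 0; 1 0 0 -10 0.2 0 0; 1 0 0 -10.1 0.2 0 0; 1 0 0 -10.1 0.2 0 0'
python3 -m inch '0.5 0 0 0 0 0 0; 0.5 0 0 0 0 0 0; 0.3 0 0 0 0 0 0; 0 0 0 0 0 0 0; 0 0 0 0 0 0 0; 0 0 0 0 0 0 0' 15
```

```text
t: 13.98
eef_pos: [0.4536, -0.0365, 0.0399]
ee_rot: [3.141, 0.0, 1.849]
force: [-0.4, -0.0, -0.1]
width: 0.0877
t: 14.72
eef_pos: [0.4537, -0.0365, 0.0401]
ee_rot: [3.141, 0.0, 1.849]
force: [-0.8, 1.4, 4.6]
width: 0.0524
```

```bash
python3 -m inch '0 0 0 1 0 0 0; 0 0 0 4 0 0 0; 0 0 0 9 0 0 0; 0 0 0 16 0 0 0; 0 0 0 22 0 0 0; 0 0 0 26 0 0 0; 0 0 0 26 0 0 0'
python3 - <<'E'
from h import *
R,t=crockT([.6326,.2535,.275]); T=tool(R,np.pi/2,0)
g=.039 # tcp above cup base
for x,h in((-.040,.12),(-.040,.05)): 
    p=t+R@[x,0,h+g]; print(x,h,p); go(p,T)
print('axis',R[:,2],'x',R[:,0])
E
```

```text
t: 15.6
eef_pos: [0.4551, -0.0363, 0.3042]
ee_rot: [3.133, 0.001, 1.85]
force: [0.1, -1.0, -1.5]
width: 0.0529
-0.04 0.12 [0.52274781 0.22250536 0.20269804]
shift [  6.77  25.89 -10.15] turn [  8.1 -28.4  -0.2] rows~ 4.6
-0.04 0.05 [0.55643269 0.2320095  0.14207626]
shift [ 10.14  26.84 -16.21] turn [  8.1 -28.4  -0.2] rows~ 5.3
axis [-0.4812126  -0.13577347  0.8660254 ] x [0.83348467 0.23516655 0.5       ]
```

```bash
python3 -m inch '0 1 4 0 2 -7 0; 0 2.5 9 0 4 -14 0; 0 4 14 -1 6 -21 0; 0 5 20 -3 8.1 -28.4 0; 0 6 25.6 -5 8.1 -28.4 0; 0 6.1 25.7 -8 8.1 -28.4 0; 0 6.1 25.7 -8 8.1 -28.4 -0.2; 0 6.1 25.7 -8 8.1 -28.4 -0.2;0 6.1 25.7 -8 8.1 -28.4 -0.2'
python3 - <<'E'
from h import *
R,t=crockT([.6326,.2535,.275]); T=tool(R,np.pi/2,0)
s=telemetry.get_state(); print('in crock frame',(R.T@(s['eef_pos']-t)).round(4))
g=.040
for x,h in((-.036,.115),(-.036,.05)): go(t+R@[x,0,h+g],T)
out=[]
for n,(x,y) in dict(scene=(265,180),top=(140,135)).items():
    f=grab_frame(n); im=cv2.resize(f['pixels'][y:y+105,x:x+95,::-1].copy(),None,fx=4.2,fy=4.2,interpolation=cv2.INTER_CUBIC)
    for r,c in((.08,(0,0,255)),(.075,(0,255,0))):
        P=np.array([(proj(f,t+R@[r*np.cos(k),r*np.sin(k),.11])-[x,y]+.5)*4.2 for k in np.linspace(0,6.28,60)]).astype(np.int32)
        cv2.polylines(im,[P],True,c,1)
    out.append(im)
cv2.imwrite('pics/precup.png',np.hstack(out))
E
```

```text
t: 16.73
eef_pos: [0.5165, 0.2205, 0.2254]
ee_rot: [2.616, -0.001, 1.845]
force: [0.2, -0.1, -1.2]
width: 0.0526
in crock frame [-0.0344 -0.0002  0.182 ]
shift [ 1.15  0.35 -2.42] turn [-0.1  0.1  0. ] rows~ 0.4
shift [ 4.28  1.23 -8.05] turn [-0.1  0.1  0. ] rows~ 1.5
```

View pics/precup.png

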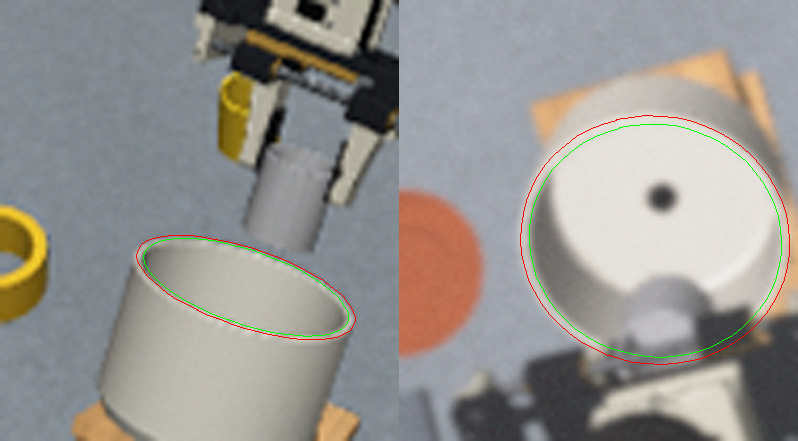

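The mouth model (red/green) lies on the real rim in both views, and the cup hangs upright in the crock's axes within the mouth. Going in.

```bash
python3 -m inch '0 0.7 0.2 -1.4 0 0 0; 0 1.4 0.4 -2.9 0 0 0; 0 2.1 0.6 -4.2 0 0 0; 0 2.8 0.8 -5.4 0 0 0; 0 2.8 0.8 -5.4 0 0 0'
```

```text
t: 17.45
eef_pos: [0.5397, 0.2205, 0.1754]
ee_rot: [2.623, -0.004, 1.85]
force: [-0.5, -0.3, -1.2]
width: 0.0525
```

```bash
python3 -m inch '0 0.75 0.22 -1.3 0 0 0; 0 1.3 0.38 -2.3 0 0 0; 0 1.6 0.46 -2.8 0 0 0; 0 1.6 0.46 -2.8 0 0 0'
python3 - <<'E'
from h import *
R,t=crockT([.6326,.2535,.275]); T=tool(R,np.pi/2,0)
s=telemetry.get_state(); print((R.T@(s['eef_pos']-t)).round(4)-[0,0,.04])
go(t+R@[-.036,0,.042+.04],T)
E
```

```text
t: 17.95
eef_pos: [0.5483, 0.2157, 0.1588]
ee_rot: [2.644, -0.009, 1.86]
force: [0.5, -0.1, 0.2]
width: 0.0528
[-0.0422 -0.0135  0.0696]
shift [ 1.48  1.82 -2.08] turn [-0.1 -1.6 -0.8] rows~ 0.5
```

The arm lags sideways without tool force — probably a joint limit. Checking.

```bash
python3 - <<'E'
from h import *
s=telemetry.get_state()
for k in('q','qd','joint_efforts','force','moment'): print(k,np.round(s[k],3))
E
```

```text
q [ 0.572  0.024 -1.016  1.207 -0.134 -3.03 ]
qd [ 0.007 -0.007 -0.    -0.004 -0.006 -0.001]
joint_efforts [-1.1700e-01 -2.5580e+01  2.3854e+01  1.6970e+00  2.7400e-01  1.9000e-02]
force [ 0.506 -0.107  0.225]
moment [-0.526  1.703  0.076]
```

j6 has hit its limit (-3.03) near the wrist singularity (tool parallel to the forearm, j3 also near -1.02). I'll back out along the axis and log joints to work out the kinematics.

```bash
Q='from h import *
s=telemetry.get_state(); L=list(s["q"])+list(s["eef_pos"])+list(s["ee_rot"]); open("log.txt","a").write(" ".join(map(str,L))+"\n"); print(np.round(s["q"],3))'
echo "-1.05489083 3.58611713e-01 1.18788808e-02 1.79914059e-05 -1.22411304 -2.88106459e-01 0.15240626 -0.65753396 0.2265477 -3.14156235 -4.26923600e-05 1.79860148" > log.txt
python3 -c "$Q"
python3 -m inch '0 -0.8 -0.1 1.4 0 -0.5 0; 0 -1.6 0 3 0 -1 -0.4; 0 -3.2 0.5 6.6 0 -1.6 -0.8; 0 -3.2 0.5 6.6 0 -1.6 -0.8'; python3 -c "$Q"
python3 -m inch '0 -1 0 3 0 0 0; 0 -3 -3 6 -4 10 0; 0 -5 -8 8 -5 19 0; 0 -6 -10 8 -8 28.4 0;0 -6 -10 8 -8 28.4 0'; python3 -c "$Q"
python3 - <<'E'
from h import *
from scipy.optimize import least_squares
D=np.loadtxt('log.txt')
def fk(q,p):
    hs,L1,off,L2,L3,Lt,x0=p; Rz=Ro.from_euler
    A=Rz('z',q[0])*Rz('y',q[1]); P=Rz('z',q[0]).apply([x0,0,hs])+A.apply([off,0,L1])
    B=A*Rz('y',-q[2]); P=P+B.apply([L2,0,0]); C=B*Rz('x',q[3])*Rz('y',-q[4]); P=P+C.apply([Lt,0,0])
    return P,C
for sg in(1,-1):
  for d in D:
    q=d[:6].copy(); q[3]*=sg; P,C=fk(q,[0]*7); t=Ro.from_euler('xyz',d[9:]).as_matrix()
    print(sg,C.apply([1,0,0]).round(3),t[:,2].round(3))
for sg in(1,-1):
  f=lambda p:np.concatenate([fk(d[:6]*[1,1,1,sg,1,1],p)[0]-d[6:9] for d in D]+[.01*(np.array(p)-[.127,.3,.06,.3,0,.2,0])])
  r=least_squares(f,[.127,.3,.06,.3,0,.2,0]); print(sg,r.x.round(4),r.cost,np.abs(r.fun[:-7]).max())
E
```

```text
[ 0.572  0.024 -1.016  1.207 -0.134 -3.03 ]
t: 18.45
eef_pos: [0.516, 0.2234, 0.2281]
ee_rot: [2.613, -0.005, 1.849]
force: [0.8, -0.6, -1.0]
width: 0.0529
[ 0.859 -0.117 -0.915  0.74  -0.417 -2.784]
t: 19.08
eef_pos: [0.458, 0.1224, 0.3084]
ee_rot: [3.129, -0.006, 1.842]
force: [0.2, -0.2, -1.5]
width: 0.0529
[ 6.770e-01 -3.500e-02 -2.830e-01 -1.000e-03 -1.309e+00 -1.977e+00]
1 [-0.  0. -1.] [-0.  0. -1.]
1 [ 0.319  0.355 -0.879] [ 0.455  0.144 -0.879]
1 [ 0.07   0.499 -0.864] [ 0.484  0.143 -0.864]
1 [ 0.011  0.008 -1.   ] [ 0.011  0.009 -1.   ]
-1 [-0.  0. -1.] [-0.  0. -1.]
-1 [ 0.455  0.144 -0.879] [ 0.455  0.144 -0.879]
-1 [ 0.484  0.143 -0.864] [ 0.484  0.143 -0.864]
-1 [ 0.011  0.009 -1.   ] [ 0.011  0.009 -1.   ]
1 [-0.3045  0.1694  0.0311 -0.1053  0.     -0.3349  0.6584] 0.07462956826264988 0.23907019883500105
-1 [ 0.4763  0.7304  0.0314  0.4382 -0.      0.7744 -0.0456] 0.038970879256481517 0.16940117244656458
```

```bash
cat > kin.py <<'E'
from h import *
from scipy.optimize import least_squares
E=Ro.from_euler
LIM=np.array([[-3.07,3.07],[-1.43,2.12],[-1.02,1.25],[-3.03,1.67],[-3.05,0],[-3.03,3.03]])
def fk(q,p):
    hs,L1,off,L2,dy,Lt,x0,y5=p
    A=E('z',q[0])*E('y',q[1]); P=E('z',q[0]).apply([x0,dy,hs])+A.apply([off,0,L1])
    B=A*E('y',-q[2]); P=P+B.apply([L2,0,0]); C=B*E('x',-q[3])*E('y',-q[4]); P=P+C.apply([Lt,y5,0])
    return P,C*E('x',-q[5])
D=np.loadtxt('log.txt'); p0=np.array([.127,.35,.0,.35,-.19,.2,0,0])
f=lambda p:np.concatenate([fk(d[:6],p)[0]-d[6:9] for d in D]+[.003*(np.array(p)-p0)])
PR=least_squares(f,p0); K=PR.x
d=D[0]; OFF=fk(d[:6],K)[1].inv()*E('xyz',d[9:])
if __name__=='__main__':
    print(K.round(4),np.abs(PR.fun[:-8]).max())
    for sg in(1,):
      for d in D: print(np.degrees(((fk(d[:6],K)[1]*OFF).inv()*E('xyz',d[9:])).magnitude()))
E
python3 kin.py
```

```text
[ 0.1988  0.6016  0.      0.4636 -0.      0.378   0.     -0.1918] 7.273012407438273e-06
2.293725114042545e-15
2.7673449167485683e-07
2.767345037792876e-07
2.7673450670286577e-07
```

The kinematic fit is exact (7 µm). Next: which approaches are feasible?

```bash
cat > ik.py <<'E'
from kin import *
R,t=crockT([.6326,.2535,.275])
def ik(pos,Rt,seeds):
    best=None
    for s in seeds:
        def g(q):
            P,C=fk(q,K); return np.concatenate([P-pos,.3*((C*OFF).inv()*E('xyz',[0,0,0])*Ro.from_matrix(Rt)).as_rotvec()])
        r=least_squares(g,np.clip(s,LIM[:,0]+.01,LIM[:,1]-.01),bounds=(LIM[:,0],LIM[:,1]),xtol=1e-10,ftol=1e-12)
        if best is None or r.cost<best.cost: best=r
    return best.x,np.sqrt(2*best.cost)
E
cat > sc.py <<'E'
from ik import *
rng=np.random.default_rng(0); S=[rng.uniform([.2,-.3,-1,-3,-1.5,-3],[1.2,.5,-.3,1.6,-.05,3]) for _ in range(14)]
def T(yaw,dt): return R@E('y',dt).as_matrix()@E('z',yaw).as_matrix()@E('x',np.pi).as_matrix()
for jy in(90,-90,60,120,-60,-120,0,180):
    for h in(.15,.03,.011):
        Rt=T(np.radians(jy),0); q,e=ik(t+R@[-.036,0,h+.04],Rt,S); print(jy,h,q.round(2),'err %.4f'%e)
E
python3 sc.py
```

```text
90 0.15 [ 0.87 -0.13 -0.91  0.71 -0.45 -2.77] err 0.0000
90 0.03 [ 0.41  0.11 -1.    1.67 -0.07  2.93] err 0.0149
90 0.011 [ 0.4   0.15 -0.98  1.67 -0.07  2.93] err 0.0215
-90 0.15 [ 0.87 -0.13 -0.91  0.71 -0.45  0.37] err 0.0000
-90 0.03 [ 0.41  0.11 -1.    1.67 -0.07 -0.22] err 0.0149
-90 0.011 [ 0.4   0.15 -0.98  1.67 -0.07 -0.22] err 0.0215
60 0.15 [ 0.87 -0.13 -0.91  0.71 -0.45  2.99] err 0.0000
60 0.03 [ 0.41  0.11 -1.    1.67 -0.07  2.4 ] err 0.0149
60 0.011 [ 0.4   0.15 -0.98  1.67 -0.07  2.4 ] err 0.0215
120 0.15 [ 0.87 -0.13 -0.91  0.71 -0.45 -2.24] err 0.0000
120 0.03 [ 0.41  0.11 -1.    1.67 -0.07 -2.83] err 0.0149
120 0.011 [ 0.4   0.15 -0.98  1.67 -0.07 -2.83] err 0.0215
-60 0.15 [ 0.87 -0.13 -0.91  0.71 -0.45  0.9 ] err 0.0000
-60 0.03 [ 0.41  0.11 -1.    1.67 -0.07  0.31] err 0.0149
-60 0.011 [ 0.4   0.15 -0.98  1.67 -0.07  0.31] err 0.0215
-120 0.15 [ 0.87 -0.13 -0.91  0.71 -0.45 -0.15] err 0.0000
-120 0.03 [ 0.41  0.11 -1.    1.67 -0.07 -0.74] err 0.0149
-120 0.011 [ 0.4   0.15 -0.98  1.67 -0.07 -0.74] err 0.0215
0 0.15 [ 0.87 -0.13 -0.91  0.71 -0.45  1.94] err 0.0000
0 0.03 [ 0.41  0.11 -1.    1.67 -0.07  1.36] err 0.0149
0 0.011 [ 0.4   0.15 -0.98  1.67 -0.07  1.35] err 0.0215
180 0.15 [ 0.87 -0.13 -0.91  0.71 -0.45 -1.2 ] err 0.0000
180 0.03 [ 0.41  0.11 -1.    1.67 -0.07 -1.79] err 0.0149
180 0.011 [ 0.4   0.15 -0.98  1.67 -0.07 -1.79] err 0.0215
```

```bash
cat > sc2.py <<'E'
from sc import *
E
sed -i 's/^for jy/if __name__=="__main__":\n  for jy/;s/^    for h/    for h/' sc.py
python3 - <<'E'
import re
s=open('sc.py').read().split('if __name__')[0]; open('sc.py','w').write(s)
E
python3 - <<'E'
from sc import *
S=S[:6]
g=.04
for dx in(-.04,):
  for deg in(4,8,12,16,20):
    for h in(.036,.011):
        # cup aligned with crock, grasp point at cup z=.059, tool tilted by +deg about crock y
        for sgn in (1,):
            Rt=T(-np.pi/2,np.radians(deg)); gp=t+R@[dx,0,h+.059]; pos=gp+.019*Rt[:,2]
            q,e=ik(pos,Rt,S); print(dx,deg,h,q.round(2),'err %.4f'%e, 'tooldown',(-Rt[2,2]).round(3))
# side tilts
for ax in(-15,15):
    for h in(.036,.011):
        Rt=R@E('x',np.radians(ax)).as_matrix()@E('z',0).as_matrix()@E('x',np.pi).as_matrix(); gp=t+R@[-.04,0,h+.059]
        q,e=ik(gp+.019*Rt[:,2],Rt,S); print('side',ax,h,q.round(2),'err %.4f'%e)
E
```

```text
-0.04 4 0.036 [ 0.58  0.11 -0.98  1.24 -0.14  0.06] err 0.0000 tooldown 0.899
-0.04 4 0.011 [ 0.39  0.16 -0.98  1.67 -0.05 -0.21] err 0.0044 tooldown 0.899
-0.04 8 0.036 [ 0.78  0.14 -0.81  0.58 -0.34  0.54] err 0.0000 tooldown 0.927
-0.04 8 0.011 [ 0.73  0.18 -0.84  0.71 -0.26  0.45] err 0.0000 tooldown 0.927
-0.04 12 0.036 [ 0.8   0.17 -0.68  0.34 -0.48  0.76] err 0.0000 tooldown 0.951
-0.04 12 0.011 [ 0.78  0.21 -0.69  0.38 -0.42  0.74] err 0.0000 tooldown 0.951
-0.04 16 0.036 [ 0.79  0.2  -0.57  0.21 -0.6   0.89] err 0.0000 tooldown 0.97
-0.04 16 0.011 [ 0.78  0.24 -0.58  0.22 -0.55  0.89] err 0.0000 tooldown 0.97
-0.04 20 0.036 [ 0.77  0.23 -0.48  0.13 -0.71  0.98] err 0.0000 tooldown 0.985
-0.04 20 0.011 [ 0.76  0.27 -0.48  0.13 -0.67  0.99] err 0.0000 tooldown 0.985
side -15 0.036 [ 0.67  0.15 -1.    1.52 -0.44  1.25] err 0.0000
side -15 0.011 [ 0.6   0.2  -1.    1.67 -0.41  1.16] err 0.0013
side 15 0.036 [ 0.69  0.12 -0.65 -0.19 -0.23  2.98] err 0.0000
side 15 0.011 [ 0.68  0.17 -0.63 -0.24 -0.2   3.03] err 0.0014
```

A tool tilted ~10° steeper than the cup (about the jaw axis) is feasible all the way down. So I'll set the cup back where it stood, regrip it with that tilt, and higher up. From the last pictures I'll also estimate the plate depth.

```bash
python3 - <<'E'
from h import *
f=grab_frame('top'); R,t=crockT([.6326,.2535,.275])
im=f['pixels'][165:200,185:220].astype(int).sum(2); m=(im<300).astype(np.uint8); n,l,st,c=cv2.connectedComponentsWithStats(m)
print('hole',[(st[i,4],c[i]+[185,165]) for i in range(1,n)])
for h in(.011,.0235,.036): print(h,proj(f,t+R@[0,0,h]).round(1))
T=Ro.from_euler('ZYX',[1.846,0,np.pi]).as_matrix()
go([.4535,-.0365,.05],T)
E
```

```text
hole [(np.int32(19), array([202.15789474, 181.84210526])), (np.int32(246), array([201.77235772, 195.37804878]))]
0.011 [203.  180.2]
0.0235 [202.8 181.7]
0.036 [202.5 183.2]
shift [ -0.45 -15.93 -25.71] turn [-0.5  0.6  0.2] rows~ 4.8
```

```bash
python3 -m inch '0 -0.3 -6 0 -0.5 0.6 0; 0 -0.45 -12 -2 -0.5 0.6 0; 0 -0.45 -15.9 -6 -0.5 0.6 0.2; 0 -0.45 -15.9 -12 -0.5 0.6 0.2; 0 -0.45 -15.9 -18 -0.5 0.6 0.2; 0 -0.45 -15.9 -23 -0.5 0.6 0.2; 0 -0.45 -15.9 -25.2 -0.5 0.6 0.2; 0 -0.45 -15.9 -25.7 -0.5 0.6 0.2;0 -0.45 -15.9 -25.7 -0.5 0.6 0.2'
```

```text
t: 20.25
eef_pos: [0.4535, -0.0362, 0.0503]
ee_rot: [-3.141, 0.001, 1.846]
force: [1.1, 0.8, 0.0]
width: 0.0532
```

```bash
python3 -m inch '0 0 0 -0.4 0 0 0; 0 0 0 -0.8 0 0 0; 0 0 0 -0.95 0 0 0; 0 0 0 -1 0 0 0; 0 0 0 -1 0 0 0'
```

```text
t: 20.88
eef_pos: [0.4536, -0.0362, 0.0403]
ee_rot: [-3.141, 0.001, 1.846]
force: [1.1, 0.1, -2.0]
width: 0.0527
```

```bash
python3 -m inch '0 0 0 -0.06 0 0 0; 0.3 0 0 -0.06 0 0 0; 0.9 0 0 -0.06 0 0 0; 1 0 0 -0.06 0 0 0; 1 0 0 -0.06 0 0 0'
python3 - <<'E'
from ik import *
d=np.radians(10); Rc=E('z',.275).as_matrix()
def TT(B): return B@E('y',d).as_matrix()@E('z',np.pi/2).as_matrix()@E('x',np.pi).as_matrix()
Rt=TT(Rc); gp=np.array([.4535,-.0362,.061]); pos=gp+.019*Rt[:,2]; print(pos); go(pos,Rt)
q=telemetry.get_state()['q']
def show(n,p,Rm):
    global q; q,e=ik(p,Rm,[q]); print(n,q.round(2),'err %.4f'%e)
show('regrip',pos,Rt)
show('up',pos+[0,0,.25],Rt)
Rk=TT(R)
for h in(.15,.12,.08,.05,.03,.011):
    g=t+R@[-.036,0,h+.061]; show(h,g+.019*Rk[:,2],Rk)
E
```

```text
t: 21.5
eef_pos: [0.4537, -0.0361, 0.0397]
ee_rot: [-3.141, 0.001, 1.846]
force: [-0.4, 0.5, 0.2]
width: 0.0773
[ 0.45032466 -0.03709592  0.04228865]
shift [-0.34 -0.1   0.26] turn [-2.6  9.6 -0. ] rows~ 0.9
regrip [ 0.34  0.31 -0.57 -0.02 -0.87 -1.63] err 0.0000
up [ 0.34  0.06 -0.24 -0.01 -1.45 -1.64] err 0.0000
0.15 [ 0.89 -0.06 -0.65  0.31 -0.71 -2.4 ] err 0.0000
0.12 [ 0.87 -0.   -0.67  0.33 -0.63 -2.4 ] err 0.0000
0.08 [ 0.83  0.07 -0.7   0.36 -0.53 -2.42] err 0.0000
0.05 [ 0.81  0.12 -0.72  0.4  -0.46 -2.44] err 0.0000
0.03 [ 0.79  0.16 -0.73  0.44 -0.41 -2.47] err 0.0000
0.011 [ 0.77  0.2  -0.74  0.48 -0.36 -2.5 ] err 0.0000
```

The whole path is now feasible. Regripping with the tilt.

```bash
python3 -m inch '1 -0.34 -0.1 0.26 -2.6 9.6 0; 1 -0.34 -0.1 0.26 -2.6 9.6 0; 1 -0.34 -0.1 0.26 -2.6 9.6 0; 0.4 -0.34 -0.1 0.26 -2.6 9.6 0; 0 -0.34 -0.1 0.26 -2.6 9.6 0; 0 -0.34 -0.1 0.26 -2.6 9.6 0; 0 -0.34 -0.1 0.26 -2.6 9.6 0; 0 -0.34 -0.1 0.26 -2.6 9.6 0' 20
python3 - <<'E'
from h import *
s=telemetry.get_state(); Rt=Ro.from_euler('xyz',s['ee_rot']).as_matrix(); print('gp',s['eef_pos']-.019*Rt[:,2])
E
python3 -m inch '0 0 0 1 0 0 0; 0 0 0 4 0 0 0; 0 0 0 9 0 0 0; 0 0 0 16 0 0 0; 0 0 0 22 0 0 0; 0 0 0 25 0 0 0; 0 0 0 25 0 0 0'
python3 - <<'E'
from ik import *
Rk=R@E('y',np.radians(10)).as_matrix()@E('z',np.pi/2).as_matrix()@E('x',np.pi).as_matrix()
for h in(.14,.05): g=t+R@[-.036,0,h+.061]; go(g+.019*Rk[:,2],Rk)
E
```

```text
t: 22.5
eef_pos: [0.4503, -0.0372, 0.0424]
ee_rot: [-2.968, -0.0, 1.846]
force: [-1.3, -0.3, 1.0]
width: 0.052
gp [ 0.45345442 -0.03627704  0.06116159]
t: 23.38
eef_pos: [0.4514, -0.037, 0.2959]
ee_rot: [-2.974, -0.0, 1.846]
force: [0.6, 0.8, -2.0]
width: 0.0524
shift [ 6.07 25.65 -7.26] turn [  8.  -28.5  -0. ] rows~ 4.4
shift [ 10.4   26.88 -15.06] turn [  8.  -28.5  -0. ] rows~ 5.2
```

```bash
python3 -m inch '0 1 4 0 2 -7 0; 0 2.5 9 0 4 -14 0; 0 4 14 -1 6 -21 0; 0 5 20 -3 8 -28.5 0; 0 6 25.6 -5 8 -28.5 0; 0 6.1 25.7 -7.3 8 -28.5 0; 0 6.1 25.7 -7.3 8 -28.5 0; 0 6.1 25.7 -7.3 8 -28.5 0'
python3 - <<'E'
from ik import *
Rk=R@E('y',np.radians(10)).as_matrix()@E('z',np.pi/2).as_matrix()@E('x',np.pi).as_matrix()
for h in(.14,.09,.045): g=t+R@[-.036,0,h+.061]; go(g+.019*Rk[:,2],Rk)
out=[]
for n,(x,y) in dict(scene=(265,180),top=(140,135)).items():
    f=grab_frame(n); im=cv2.resize(f['pixels'][y:y+105,x:x+95,::-1].copy(),None,fx=4.2,fy=4.2,interpolation=cv2.INTER_CUBIC)
    for r,z in((.027,.14),(.027,.20)):
        P=np.array([(proj(f,t+R@[-.036+r*np.cos(k),r*np.sin(k),z])-[x,y]+.5)*4.2 for k in np.linspace(0,6.28,60)]).astype(np.int32)
        cv2.polylines(im,[P],True,(0,255,0),1)
    out.append(im)
cv2.imwrite('pics/precup2.png',np.hstack(out))
E
```

```text
t: 24.38
eef_pos: [0.5125, 0.2195, 0.2233]
ee_rot: [2.792, 0.001, 1.846]
force: [0.1, 0.0, -0.2]
width: 0.0526
shift [-0.03 -0.   -0.01] turn [0. 0. 0.] rows~ 0.0
shift [ 2.37  0.68 -4.34] turn [0. 0. 0.] rows~ 0.8
shift [ 4.54  1.29 -8.23] turn [0. 0. 0.] rows~ 1.5
```

View pics/precup2.png

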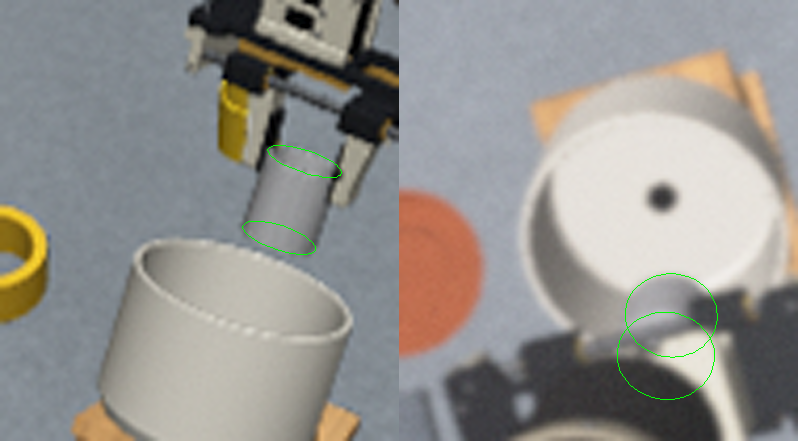

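The cup sits right where predicted and is aligned with the crock's axis in both views (green outlines). Descending.

```bash
python3 -m inch '0 0.8 0.23 -1.45 0 0 0; 0 1.6 0.46 -2.9 0 0 0; 0 2.4 0.68 -4.3 0 0 0; 0 3.1 0.9 -5.6 0 0 0; 0 3.1 0.9 -5.6 0 0 0'
```

```text
t: 25.1
eef_pos: [0.5441, 0.2279, 0.1678]
ee_rot: [2.791, 0.0, 1.844]
force: [0.3, 0.1, -2.3]
width: 0.0524
```

```bash
python3 -m inch '0 0.4 0.12 -0.8 0 0 0; 0 0.9 0.26 -1.6 0 0 0; 0 1.3 0.36 -2.4 0 0 0; 0 1.4 0.39 -2.6 0 0 0; 0 1.4 0.39 -2.6 0 0 0'
cat > st.py <<'E'
from ik import *
s=telemetry.get_state(); Rt=Ro.from_euler('xyz',s['ee_rot']).as_matrix()
print('cup base in crock mm',((R.T@(s['eef_pos']-.019*Rt[:,2]-t)-[0,0,.061])*1000).round(1),'force crock axes',(R.T@s['force']).round(1),'q',s['q'].round(2))
E
python3 st.py
```

```text
t: 25.72
eef_pos: [0.5581, 0.2317, 0.1415]
ee_rot: [2.792, 0.001, 1.844]
force: [0.4, -0.6, -0.9]
width: 0.0525
cup base in crock mm [-35.7  -0.8  45.5] force crock axes [-0.3 -0.6 -0.9] q [ 0.8   0.13 -0.72  0.41 -0.45 -2.45]
```

```bash
for i in 1; do python3 -m inch '0 0.1 0.03 -0.17 0 0 0; 0 0.19 0.05 -0.35 0 0 0; 0 0.29 0.08 -0.52 0 0 0; 0 0.38 0.11 -0.7 0 0 0; 0 0.38 0.11 -0.7 0 0 0'; done; python3 st.py
```

```text
t: 26.35
eef_pos: [0.5619, 0.2327, 0.1343]
ee_rot: [2.792, 0.001, 1.844]
force: [0.2, 0.8, -0.4]
width: 0.0523
cup base in crock mm [-35.9  -0.8  37.3] force crock axes [ 0.2  0.7 -0.5] q [ 0.8   0.15 -0.73  0.43 -0.43 -2.46]
```

```bash
python3 -m inch '0 0.07 0.02 -0.13 0 0 0; 0 0.14 0.04 -0.26 0 0 0; 0 0.14 0.04 -0.26 0 0 0'; python3 st.py
```

```text
t: 26.72
eef_pos: [0.5633, 0.233, 0.1316]
ee_rot: [2.793, 0.001, 1.844]
force: [-0.2, 0.0, -0.6]
width: 0.0525
cup base in crock mm [-36.   -0.9  34.2] force crock axes [-0.5  0.1 -0.4] q [ 0.79  0.15 -0.73  0.43 -0.42 -2.47]
```

```bash
python3 -m inch '0 0.07 0.02 -0.13 0 0 0; 0 0.14 0.04 -0.26 0 0 0; 0 0.14 0.04 -0.26 0 0 0'; python3 st.py
```

```text
t: 27.1
eef_pos: [0.5647, 0.2334, 0.1288]
ee_rot: [2.793, 0.001, 1.844]
force: [0.1, 0.8, -1.3]
width: 0.0522
cup base in crock mm [-36.2  -0.9  31.1] force crock axes [-0.4  0.7 -1.2] q [ 0.79  0.16 -0.73  0.44 -0.41 -2.47]
```

```bash
python3 -m inch '0 0.05 0.02 -0.09 0 0 0; 0 0.1 0.03 -0.18 0 0 0; 0 0.1 0.03 -0.18 0 0 0'; python3 st.py
```

```text
t: 27.48
eef_pos: [0.5657, 0.2336, 0.1269]
ee_rot: [2.793, 0.001, 1.844]
force: [0.9, -0.5, -0.8]
width: 0.0524
cup base in crock mm [-36.2  -0.9  28.9] force crock axes [ 0.2 -0.7 -1.1] q [ 0.79  0.16 -0.73  0.45 -0.41 -2.47]
```

```bash
python3 -m inch '0 0.05 0.02 -0.09 0 0 0; 0 0.1 0.03 -0.18 0 0 0; 0 0.1 0.03 -0.18 0 0 0'; python3 st.py
```

```text
t: 27.85
eef_pos: [0.5666, 0.2339, 0.125]
ee_rot: [2.793, 0.001, 1.844]
force: [-1.0, -0.2, -1.3]
width: 0.0525
cup base in crock mm [-36.3  -0.9  26.7] force crock axes [-1.6  0.1 -0.6] q [ 0.79  0.17 -0.73  0.45 -0.4  -2.48]
```

```bash
python3 -m inch '0 0.05 0.02 -0.09 0 0 0; 0 0.1 0.03 -0.18 0 0 0; 0 0.1 0.03 -0.18 0 0 0'; python3 st.py
```

```text
t: 28.22
eef_pos: [0.5676, 0.2341, 0.123]
ee_rot: [2.793, 0.001, 1.844]
force: [0.1, 0.6, -0.8]
width: 0.0526
cup base in crock mm [-36.4  -1.   24.5] force crock axes [-0.2  0.5 -0.9] q [ 0.79  0.17 -0.74  0.45 -0.39 -2.48]
```

```bash
python3 -m inch '0 0.05 0.02 -0.09 0 0 0; 0 0.08 0.025 -0.13 0 0 0; 0 0.08 0.025 -0.13 0 0 0'; python3 st.py
```

```text
t: 28.6
eef_pos: [0.5684, 0.2343, 0.1217]
ee_rot: [2.793, 0.002, 1.844]
force: [0.5, 0.1, -2.3]
width: 0.0526
cup base in crock mm [-36.3  -1.   22.9] force crock axes [-0.7 -0.  -2.2] q [ 0.78  0.17 -0.74  0.46 -0.39 -2.48]
```

```bash
python3 -m inch '0 0.05 0.02 -0.09 0 0 0; 0 0.1 0.03 -0.18 0 0 0; 0 0.1 0.03 -0.18 0 0 0'; python3 st.py
```

```text
t: 28.98
eef_pos: [0.5691, 0.2338, 0.1206]
ee_rot: [2.793, 0.002, 1.843]
force: [-9.5, -4.0, 11.6]
width: 0.0528
cup base in crock mm [-36.4  -1.6  21.8] force crock axes [-3.  -1.2 15.1] q [ 0.78  0.18 -0.74  0.46 -0.39 -2.49]
```

```bash
python3 -m inch '0 0.05 0.02 -0.09 0 0 0; 0 0.05 0.02 -0.09 0 0 0'; python3 st.py
```

```text
t: 29.22
eef_pos: [0.5692, 0.2338, 0.1207]
ee_rot: [2.792, 0.002, 1.843]
force: [-12.4, -2.5, 12.1]
width: 0.0525
cup base in crock mm [-36.4  -1.7  21.8] force crock axes [-4.9  1.  16.8] q [ 0.78  0.18 -0.74  0.46 -0.39 -2.49]
```

Contact at 22 mm, ~16 N along the axis. Ease off, and slide the cup ~4 mm downhill so it has little way to slip after release.

```bash
python3 -m inch '0 -0.03 -0.01 0.06 0 0 0; 0 -0.14 -0.04 -0.02 0 0 0; 0 -0.26 -0.07 -0.08 0 0 0; 0 -0.38 -0.05 -0.15 0 0 0; 0 -0.38 -0.05 -0.15 0 0 0'; python3 st.py
```

```text
t: 29.85
eef_pos: [0.5652, 0.2332, 0.1189]
ee_rot: [2.793, 0.002, 1.843]
force: [-1.1, 0.6, -1.0]
width: 0.0528
cup base in crock mm [-40.7  -1.2  22.3] force crock axes [-1.3  0.9 -0.4] q [ 0.78  0.17 -0.75  0.48 -0.38 -2.5 ]
```

```bash
python3 -m inch '0 0.02 0.01 -0.04 0 0 0; 0 0.04 0.01 -0.07 0 0 0; 0 0.04 0.01 -0.07 0 0 0'; python3 st.py
```

```text
t: 30.22
eef_pos: [0.5655, 0.2333, 0.1186]
ee_rot: [2.792, 0.002, 1.843]
force: [-6.2, -0.7, 6.1]
width: 0.0525
cup base in crock mm [-40.6  -1.2  21.9] force crock axes [-2.3  1.   8.3] q [ 0.78  0.17 -0.75  0.48 -0.38 -2.51]
```

```bash
python3 -m inch '0.62 0 0 0 0 0 0; 0.64 0 0 0 0 0 0; 0.66 0 0 0 0 0 0; 0.66 0 0 0 0 0 0; 0.66 0 0 0 0 0 0' 5; python3 st.py; python3 -c "
from h import *
f=grab_frame('scene');save(f,'rel')
for x in('force','moment'):print(telemetry.get_state()[x].round(2))"
```

```text
t: 30.85
eef_pos: [0.5655, 0.2333, 0.1186]
ee_rot: [2.792, 0.002, 1.843]
force: [0.4, -0.6, 0.1]
width: 0.0575
cup base in crock mm [-40.6  -1.2  21.8] force crock axes [ 0.2 -0.7  0. ] q [ 0.78  0.17 -0.75  0.48 -0.38 -2.51]
[-0.21 -0.34 -0.19]
[-0.28  1.1   0.03]
```

```bash
python3 -m inch '0.66 -0.2 -0.06 0.35 0 0 0; 0.66 -0.5 -0.14 0.87 0 0 0; 0.66 -1 -0.27 1.73 0 0 0; 0.66 -1.7 -0.48 3 0 0 0; 0.66 -3 -0.8 5.2 0 0 0;0.66 -3 -0.8 5.2 0 0 0'; python3 st.py
```

```text
t: 31.65
eef_pos: [0.5355, 0.2261, 0.1732]
ee_rot: [2.789, 0.0, 1.844]
force: [0.8, 0.3, 0.1]
width: 0.0581
cup base in crock mm [-40.    0.   84.5] force crock axes [ 0.8  0.1 -0.3] q [ 0.84  0.06 -0.71  0.37 -0.53 -2.44]
```

```bash
python3 -m inch '0.66 -2 -0.5 4 0 0 0; 0.66 -4 -2 9 0 0 0; 0.66 -6 -8 13 0 0 0; 0.66 -8 -15 14 0 0 0; 0.66 -8 -22 14 0 0 0; 0.66 -8 -28 14 0 0 0; 0.66 -8 -34 14 0 0 0; 0.66 -8 -34 14 0 0 0; 0.66 -8 -34 14 0 0 0'
python3 - <<'E'
from h import *
R,t=crockT([.6326,.2535,.275]); out=[]
F={}
for n,(x,y) in dict(scene=(270,200),top=(150,135)).items():
    f=F[n]=grab_frame(n); im=cv2.resize(f['pixels'][y:y+105,x:x+95,::-1].copy(),None,fx=4.2,fy=4.2,interpolation=cv2.INTER_CUBIC)
    for r,z in((.027,.022),(.027,.082)):
        P=np.array([(proj(f,t+R@[-.045+r*np.cos(k),r*np.sin(k),z])-[x,y]+.5)*4.2 for k in np.linspace(0,6.28,60)]).astype(np.int32)
        cv2.polylines(im,[P],True,(0,255,0),1)
    out.append(im)
cv2.imwrite('pics/fin.png',np.hstack(out))
m=best('scene','lid',(226,210))
if m is not None: print(fit([(F['scene'],m)],lambda v:(np.eye(3),np.array([v[0],v[1],.01])),LID,[.613,-.2255],[.01,.01]))
for o in('tape_roll','seed_jar','small_pot','pot_brush','saucer','dibber'):
    print(o,[(n,round(r[0]['p'],2),np.round(r[0]['location'])) for n in F if (r:=pinpoint(n,o))])
E
```

```text
t: 32.78
eef_pos: [0.4553, -0.1159, 0.3129]
ee_rot: [2.789, -0.0, 1.84]
force: [-0.0, 0.5, -0.0]
width: 0.0576
scene lid 0.93 [198. 190. 248. 227.] 1285
(array([ 0.6119978 , -0.22698647]), np.float64(0.007149137099855713))
tape_roll [('scene', 0.81, array([263., 246.])), ('top', 0.81, array([293., 192.]))]
seed_jar [('scene', 0.82, array([237., 268.])), ('top', 0.92, array([294., 150.]))]
small_pot [('scene', 0.84, array([232., 162.])), ('top', 0.94, array([438., 261.]))]
pot_brush [('scene', 0.91, array([402., 291.])), ('top', 0.9, array([145., 262.]))]
saucer [('scene', 0.63, array([372., 329.])), ('top', 0.74, array([141., 203.]))]
dibber [('scene', 0.72, array([181., 180.])), ('top', 0.58, array([451., 195.]))]
```

View pics/fin.png

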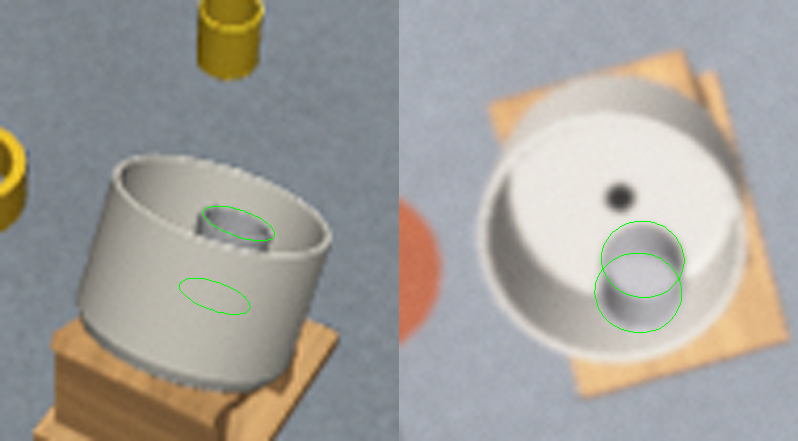

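The cup stands base down on the plate (left crop (235,230), right crop (643,285)), aligned with the crock. Lid and bystanders are in place and the arm is clear.

```bash
python3 -c "
from station import arm; print(arm.job_done())"
```

```text
the job is handed in; nothing more can be done
None
```

I've handed the job in. The lid lies flat, knob up, on the cork mat, and the steel cup stands base down on the plate inside the crock. `job_done()` gave no verdict, so what follows rests on my own checks. The clock read about 33 s of the 67 s limit.

- **Lid:** I lifted it by the knob and set it down with about 6 N measured before opening the fingers. The last fit put its centre about 1–2 mm from the mat's. An earlier fit right after release, from the scene camera alone, gave a tilt of 0.1 rad, which is right at the limit. I took that as fit noise because the picture shows it flat, and my final fit assumed it was level.
- **Cup, first try:** My first descent into the crock was stopped by a joint limit (j6) with the cup still in the grip. I backed out, worked out the arm's kinematics, set the cup back on its spot and regripped it 10° tilted.
- **Cup, second try:** I felt for the plate and found it about 22 mm above the crock's origin, with at most about 17 N along the axis. I released the cup at about 8 N; the picture afterwards shows it aligned with the crock.
- **Bystanders:** All six were detected within a few pixels of where they started. The largest differences (about 5 px) were for the jar and the dibber, which I put down to detector scatter. The arm ended clear of everything.

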